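Pack the training kit tray

TASK

Pack the plywood kit tray for tonight's training: lay the closed mouthguard case, the grip strengthener and the padlock each flat in the recess cut to its size, and the large massage ball in the round recess. Leave the empty case with its lid up and the small ball where they are.

Things in the scene. Friction and masses are not known exactly. Their poses are not given: they have to be found in the camera images.
- mouthguard_case: Belongs in the tray, either way round. Closed blue hard-plastic mouthguard case, D-shaped from above, 80 (x) x 58 (y) x 32 mm high, lid up with vent slots; straight hinge side at +y, rounded corners at -y; grip across y, where the flanks are parallel over 36 mm. About 0.09 kg. Origin: centre of its underside. Start yaw within 0.5 rad of 0.
- grip_strengthener: Belongs in the tray, either way round. Lies flat: two aluminium handles 22 mm thick, steel coil at +x, open end at -x; 118 mm long (x), 70 mm wide at the open end, 22 high. Rigid. Origin: mid length and width, at the underside. Centre of mass about 12 mm towards -x, there 60 mm wide over both handles: grip it there across y. About 0.16 kg. Start yaw within 0.5 rad of 0.
- padlock: Belongs in the tray, either way round. Padlock lying flat: brass body 38 (x) x 40 (y) x 20 mm thick, steel shackle to +x, 66 mm long in all. Origin: middle of the whole length and width, at the underside; the brass body's centre, where to grip it across y, is 14 mm towards -x. About 0.16 kg. Start yaw within 0.6 rad of 0.
- massage_ball: Belongs in the tray. The large grey silicone massage ball, 62 mm across, firm, with a flat foot 24 mm across on which it stands without rolling. Origin: the ball's centre, 28.6 mm above the surface it stands on. About 0.13 kg.
- small_ball: Look-alike that stays where it is: the small grey silicone ball, 42 mm across, on a flat foot. Origin: the ball's centre, 19.4 mm above the bench.
- open_case: Look-alike that stays where it is: an empty blue case like the mouthguard case but with its lid standing open, about 72 mm high, 80 (x) x 97 mm (y) with the leaning lid. Origin: middle of its whole outline, at the underside; the base lies towards -y, the lid leans to +y.
- case_pocket: White plastic insert 140 (x) x 112 (y) x 13 mm in the plywood tray, recess lined grey; the middle-sized rectangular recess, 98 (x) x 76 (y) x 9 mm deep: for the mouthguard case, long side along x. A 64 mm wide finger channel of the same depth crosses the insert along y. Origin: centre of its underside, 6 mm above the bench; recess floor 4 mm above the origin, rim 13 mm.
- grip_pocket: White plastic insert 140 (x) x 112 (y) x 13 mm in the plywood tray, recess lined grey; the largest rectangular recess, 134 (x) x 90 (y) x 9 mm deep: for the grip strengthener, lengthwise along x. A 64 mm wide finger channel of the same depth crosses the insert along y. Origin: centre of its underside, 6 mm above the bench; recess floor 4 mm above the origin, rim 13 mm.
- lock_pocket: White plastic insert 140 (x) x 112 (y) x 13 mm in the plywood tray, recess lined grey; the smallest rectangular recess, 84 (x) x 58 (y) x 9 mm deep: for the padlock, lengthwise along x. A 64 mm wide finger channel of the same depth crosses the insert along y. Origin: centre of its underside, 6 mm above the bench; recess floor 4 mm above the origin, rim 13 mm.
- ball_seat: White plastic insert 140 (x) x 112 (y) x 13 mm in the plywood tray, recess lined grey; a round recess 82 mm across, 9 mm deep: for the large ball. Origin: centre of its underside, 6 mm above the bench; recess floor 4 mm above the origin, rim 13 mm. The tray (310 x 260 mm, long sides 25 mm high, ends 48) holds the four inserts two by two, x along its length; which lies where varies.
Things that resemble listed ones, but are neither listed nor needed, are in the scene too. What is meant by the mouthguard_case is not pink, and is the smaller of those in its own colour.

How it is judged:
At the end, for the whole second after the job is handed in: Case, grip strengthener and padlock flat (0.1 rad) on the floors of their own recesses (within 4 mm) and the large ball standing in the round one (centre under 34 mm above its floor), each within 16 mm of its recess centre, all at rest; open case and small ball within 25 mm of their start (horizontal distance between massage_ball and ball_seat below 0.016 m and z of massage_ball in the frame of ball_seat below 0.038 m and linear speed of each of massage_ball, mouthguard_case, grip_strengthener, padlock below 0.02 m/s and horizontal distance between mouthguard_case and case_pocket below 0.016 m and z of mouthguard_case in the frame of case_pocket below 0.008 m and angle between each of mouthguard_case, grip_strengthener, padlock's own z axis and vertical below 0.1 rad and horizontal distance between grip_strengthener and grip_pocket below 0.016 m and z of grip_strengthener in the frame of grip_pocket below 0.008 m and horizontal distance between padlock and lock_pocket below 0.016 m and z of padlock in the frame of lock_pocket below 0.008 m and distance of each of open_case, small_ball from where it was at the start of the episode below 0.025 m); the robot touches nothing.
It fails at once if the open empty case is moved by more than 25 mm (distance of open_case from where it was at the start of the episode above 0.025 m).
It fails at once if the small ball is moved by more than 25 mm (distance of small_ball from where it was at the start of the episode above 0.025 m).
It also fails if it takes over 109 s, if anything falls off the work surface, if the arm or the gripper's body presses on something with over 40 N, if the wrist force passes 120 N, or if a joint passes its speed limit or range.

ROBOT

A 6-joint arm with a two-finger parallel gripper is mounted at the origin on the work surface. World frame = base frame: x ahead of the robot, y to its left, z up, the work surface at z = 0. Lengths are in m, angles in rad, forces in N, time in s.
With the tool pointing down it reaches from about 0.35 to 0.85 m from the base axis. Payload 8.1 kg.
Tool frame: the origin (TCP) lies at the very end of the fingers, on their centre line; the grasp point (between the pads) lies 19 mm behind it; z points along the fingers, y is the line along which they close (so a half turn about z gives the same grasp; the last joint's range is limited). The gripper opens to 85 mm and grips with 20 to 120 N. Pads are 22 mm wide; open, the fingers measure 114 mm over their backs; the gripper's body (76 mm by 85 mm) begins 54 mm behind the grasp point. The pads swing forward as they close: fully open they stand 13 mm farther back than shut.
Start: joints at [1.214, 0.13, 1.488, -0, 1.523, -0.085], TCP at [0.161, 0.578, 0.231] pointing down, gripper open.
Joint ranges: [-2.96, 2.96], [-0.89, 2.26], [0.02, 2.5], [-1.34, 4.48], [0, 2.73], [-2.66, 2.66]. Speed limits (rad/s): [2.39, 2.39, 2.79, 3.14, 3.14, 3.14].

INTERFACE

Orientations are given as a unit quaternion [w, x, y, z].
In Python, from station import manip, read_camera gives the robot as it stands. The module is installed in compiled form; this text tells all that it offers.
- The arm moves only by the shell command python3 -m crank 'ROWS' [OPENING]. ROWS is JSON, a list of rows, each a list of 2 entries, a list of its own where there are three numbers: the shift along the tool's x, y, z scaled (see below), then the turn, a rotation vector about the tool's x, y, z scaled (see below). In form: [[[x, y, z], [rx, ry, rz]], ...]. A call has exactly 10 rows; each row shifts and turns the commanded pose from where the row before left it, along the tool's axes as they then stand; what a row does not reach is not made up. The controller multiplies each number of a shift by 40 mm and each number of a turn by 0.12 rad. A row lasts 1/12 s, in which the tool goes at most 41.7 mm and 7.16 degrees, less where a joint would pass 70% of its speed; a pose out of reach is approached as far as the arm can. A call with a number of a shift or a turn outside -1 to 1 is refused whole. A call with a gripper value outside its range is refused whole. OPENING is the closure, from 0 (fully open) to 1 (shut), set as the call begins (- or left out, the last holds). The fingers move at their own pace and stop on an object; the grip force is fixed at half the most. Time passes only in rows, so rows that do not move let the fingers close, or fill a call up. It gives the time, the measured TCP pose, the force, the opening and the grip force at its end, in the units of the state.
- manip.state(): the state, without advancing time (a new reading comes with each control period).
- read_camera(name): name is "side" or "top"; returns a dict with "image" (420x560x3 uint8, red, green, blue), "fx", "fy", "cx", "cy" (pixels), "eye" and "attitude" of the camera in the world. Camera axes: x right, y down, z forward; pixel columns grow to the right and rows downward; lengths in m; the calibration is good to about 2 mm. A picture is of the moment at which its call begins. There is no depth.
- manip.hand_in(): hands the job in; it is judged then, once.
The state is a dict: "time": time; "joint_positions": joint angles; "joint_vel": joint speeds; "effort": joint torques, N m; "tool_pos": TCP position; "tool_rot": TCP orientation; "wrist_force": force on the tool from outside, world axes, zero at the start; "torque": the same for the moment, N m; "gripper_width": finger opening in m; "gripper_force": force on a finger pad.
Only numpy, scipy, OpenCV 4.12 (cv2) and the standard library are available. Lean on these libraries where they do the work, as an engineer would, in place of code of your own. Each camera call takes 0.05 s, during which the arm holds its last target. There are 200 camera calls.

## Working session

There is one attempt and no reset: what is moved stays moved. The work goes in short steps, Python scripts to look and compute and a shell command to move; the robot and the scene stay as the last step left them, time stands still between calls to the robot, and variables do not carry over. Pictures are saved under pics/ and viewed, at most 14 in all, crops included, and the job is handed in when it is done.

```bash
mkdir -p pics
python3 - <<'E'
from station import manip, read_camera
import cv2
s=manip.state();print({k:s[k] for k in('time','tool_pos','tool_rot','gripper_width')})
for n in('top','side'):
    c=read_camera(n);cv2.imwrite(f'pics/{n}0.png',c['image'][:,:,::-1]);print({k:v for k,v in c.items() if k!='image'})
E
```

```text
{'time': 0.0, 'tool_pos': array([0.16088459, 0.57746621, 0.23023239]), 'tool_rot': array([-1.97777716e-04,  1.35501377e-01,  9.90776735e-01, -8.93742901e-04]), 'gripper_width': 0.0854664353996218}
{'fx': 492.97984843937616, 'fy': 492.97984843937616, 'cx': 280.2580516803451, 'cy': 209.78181001581396, 'eye': array([ 0.30134012, -0.04674796,  1.4206716 ]), 'attitude': array([-0.03697542,  0.70895164, -0.70257431,  0.04908908])}
{'fx': 380.49501448881006, 'fy': 380.49501448881006, 'cx': 282.93360251592713, 'cy': 206.22335745639026, 'eye': array([ 0.37262303, -0.67167896,  0.78265367]), 'attitude': array([-0.34607005,  0.93418348, -0.08423522,  0.02100428])}
```

View pics/top0.png

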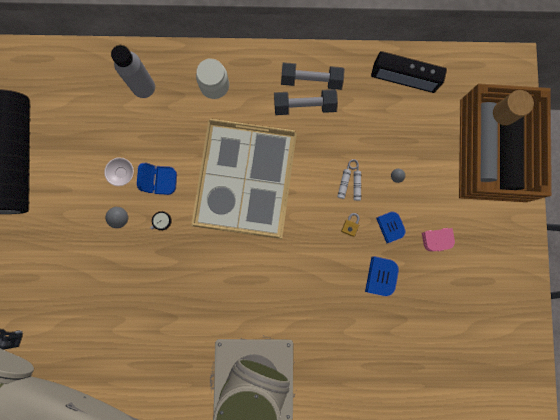

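View pics/side0.png

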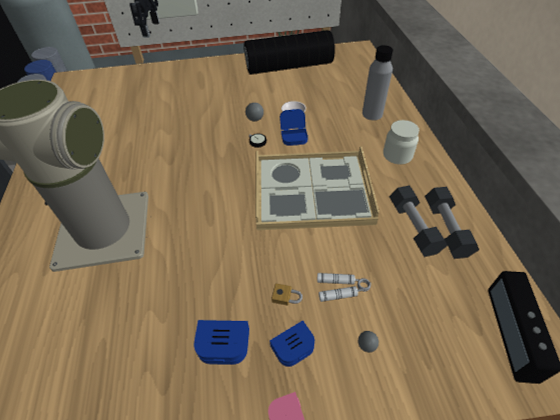

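```bash
cat > h.py <<'E'
import numpy as np, cv2
from scipy.spatial.transform import Rotation as Ro
from station import manip, read_camera
def rot(q): return Ro.from_quat(np.roll(q,-1))
def ray(c,uv,z):
    d=rot(c['attitude']).apply([(uv[0]-c['cx'])/c['fx'],(uv[1]-c['cy'])/c['fy'],1.])
    return c['eye']+d*(z-c['eye'][2])/d[2]
def blobs(c,mask,z,amin=60,box=None):
    m=mask.astype(np.uint8)*255
    if box is not None:
        k=np.zeros_like(m);x0,y0,x1,y1=box;k[y0:y1,x0:x1]=1;m=m*k
    out=[]
    for cn in cv2.findContours(m,cv2.RETR_EXTERNAL,cv2.CHAIN_APPROX_NONE)[0]:
        if cv2.contourArea(cn)<amin: continue
        w=np.array([ray(c,p,z)[:2] for p in cn[:,0,:]+0.0])
        r=cv2.minAreaRect((w*1000).astype(np.float32))
        out.append((np.round(cn[:,0].mean(0)),np.round(r[0],1),np.round(r[1],1),round(r[2],1)))
    return out
def go(p,yaw):
    """shift needed (units of 40mm) in the present tool axes, then z turn (units .12) ; yaw = heading of tool y minus 90deg"""
    s=manip.state();R=rot(s['tool_rot']);d=R.inv().apply(np.array(p)-s['tool_pos'])/.04
    ty=R.apply([0,1,0]);now=np.arctan2(-ty[0],ty[1])
    a=(yaw-now+np.pi/2)%np.pi-np.pi/2
    print('t',s['time'],'pos',s['tool_pos'].round(4),'z',R.apply([0,0,1]).round(3),'shift',d.round(2),'turn',round(-a/.12,2),'w',round(s['gripper_width'],4))
E
python3 - <<'E'
from h import *
c=read_camera('top');im=c['image'];hsv=cv2.cvtColor(im,cv2.COLOR_RGB2HSV);H,S,V=[hsv[...,i].astype(int) for i in range(3)]
grey=(S<70)
def show(n,b):
    print(n); [print('  ',*x) for x in b]
show('recess',blobs(c,(S<60)&(V<130),.010,100,(195,120,297,238)))
show('insert',blobs(c,(S<60)&(V>150),.019,300,(195,120,297,238)))
show('blue',blobs(c,(H>100)&(H<130)&(S>150),.016,60,(130,150,420,310)))
show('balls',blobs(c,(S<60)&(V<120),.0286,60,(95,200,140,235)))
show('sball',blobs(c,(S<60)&(V<120),.0194,40,(380,160,415,190)))
show('grip',blobs(c,(S<70),.011,20,(325,150,372,208)))
show('brass',blobs(c,(H>15)&(H<32)&(S>150)&(V>90),.02,30,(335,208,368,240)))
show('shackle',blobs(c,(S<70),.01,8,(335,205,368,230)))
a=im[140:300,325:445];b=im[110:250,90:300]
cv2.imwrite('pics/cropR.png',cv2.resize(a,None,fx=3.7,fy=3.7,interpolation=2)[...,::-1])
E
```

```text
recess
   [261. 206.] [485.8 -14.5] [73.9 98.4] 82.5
   [221. 200.] [501.  102.3] [81.7 77.8] 1.1
   [228. 151.] [643.3  82.9] [65.  84.3] 81.8
   [266. 163.] [626.  -30.7] [ 91.9 139.8] 82.4
insert
   [261. 206.] [483.8 -14.4] [111.8 141. ] 82.5
   [221. 200.] [498.7 100.8] [112.7 140.9] 82.4
   [227. 160.] [620.9  84.2] [112.6  97.6] 82.4
   [231. 134.] [692.3  75.5] [111.5  37.3] 82.7
blue
   [381. 277.] [ 285.9 -359.9] [ 80.3 101.4] 78.6
   [391. 226.] [ 429.4 -389.5] [77.8 63.4] 22.0
   [156. 179.] [558.9 289.1] [113.   80.8] 82.6
balls
   [116. 217.] [446.7 392.4] [56.8 59.6] 0.6
sball
   [398. 175.] [ 576.8 -409.5] [37.9 38.5] 88.7
grip
   [351. 180.] [ 567.  -275.7] [ 67.2 120.1] 81.8
brass
   [350. 228.] [ 423.6 -269.1] [41.2 37.5] 67.8
shackle
   [354. 217.] [ 455.7 -283.1] [30.9 25.5] 66.4
```

View pics/cropR.png

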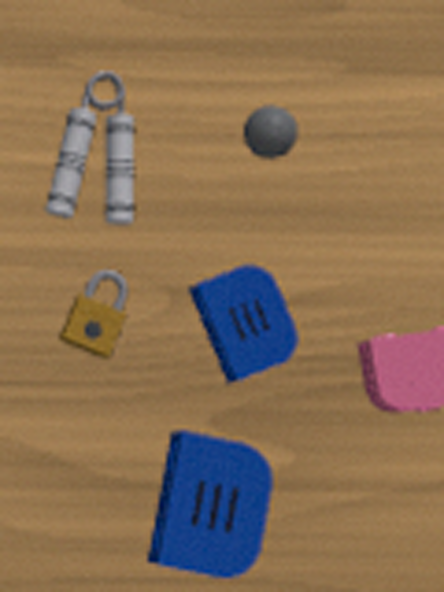

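```bash
python3 -c "
from h import *
go([.447,.392,.12],-.133)"
```

```text
t 0.15 pos [0.1609 0.5776 0.2305] z [-0.001 -0.001 -1.   ] shift [-8.14 -2.54  2.76] turn -1.16 w 0.0853
```

```bash
python3 -m crank '[[[-0.9,-0.28,0.3],[0,0,0]],[[-0.9,-0.28,0.3],[0,0,0]],[[-0.9,-0.28,0.3],[0,0,0]],[[-0.9,-0.28,0.3],[0,0,0]],[[-0.9,-0.28,0.3],[0,0,0]],[[-0.9,-0.28,0.3],[0,0,0]],[[-0.9,-0.28,0.3],[0,0,0]],[[-0.9,-0.28,0.3],[0,0,0]],[[-0.9,-0.28,0.3],[0,0,0]],[[0,0,0],[0,0,-1]]]' 0; python3 -c "
from h import *
go([.447,.392,.015],-.133)"
```

```text
time: 0.98
tool_pos: [0.4499, 0.3886, 0.1201]
tool_rot: [-0.0, 0.079, 0.997, -0.002]
wrist_force: [-0.4, 1.3, 0.2]
gripper_width: 0.0853
gripper_force: 0.0
t 0.9833 pos [0.4499 0.3886 0.1201] z [-0.001 -0.004 -1.   ] shift [0.08 0.08 2.63] turn -0.21 w 0.0853
```

```bash
python3 -m crank '[[[0.08,0.08,0.1],[0,0,-0.2]],[[0,0,0.5],[0,0,0]],[[0,0,0.6],[0,0,0]],[[0,0,0.6],[0,0,0]],[[0,0,0.5],[0,0,0]],[[0,0,0.3],[0,0,0]],[[0,0,0],[0,0,0]],[[0,0,0],[0,0,0]],[[0,0,0],[0,0,0]],[[0,0,0],[0,0,0]]]' 0; python3 -c "
from h import *
go([.447,.392,.015],-.133)
for n in ('side','top'):
    c=read_camera(n);cv2.imwrite(f'pics/b_{n}.png',c['image'][...,::-1])
a=cv2.imread('pics/b_side.png')[70:170,200:340];b=cv2.imread('pics/b_top.png')[150:250,70:210]
cv2.imwrite('pics/b.png',cv2.resize(np.hstack([a,b]),None,fx=2.85,fy=2.85,interpolation=2))"
```

```text
time: 1.82
tool_pos: [0.4445, 0.3987, 0.0213]
tool_rot: [0.001, 0.064, 0.998, 0.001]
wrist_force: [-0.3, 0.2, 0.5]
gripper_width: 0.085
gripper_force: 0.0
t 1.8167 pos [0.4445 0.3987 0.0213] z [ 0.003  0.002 -1.   ] shift [-0.08 -0.16  0.16] turn 0.04 w 0.085
```

View pics/b.png

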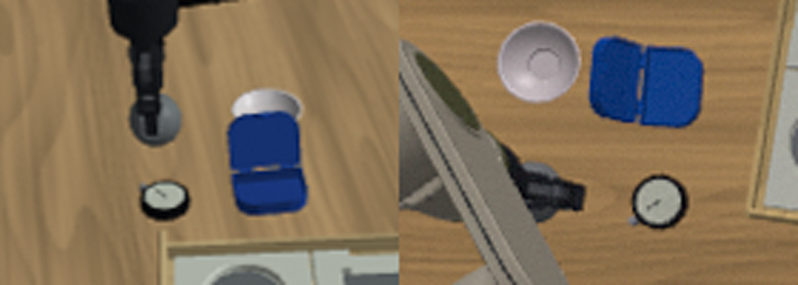

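```bash
python3 -m crank '[[[-0.08,-0.16,0.15],[0,0,0]],[[0,0,0],[0,0,0]],[[0,0,0],[0,0,0]],[[0,0,0],[0,0,0]],[[0,0,0],[0,0,0]],[[0,0,0],[0,0,0]],[[0,0,0],[0,0,0]],[[0,0,0],[0,0,0]],[[0,0,0],[0,0,0]],[[0,0,0],[0,0,0]]]' 0; python3 -m crank '[[[0,0,0],[0,0,0]],[[0,0,0],[0,0,0]],[[0,0,0],[0,0,0]],[[0,0,0],[0,0,0]],[[0,0,0],[0,0,0]],[[0,0,0],[0,0,0]],[[0,0,0],[0,0,0]],[[0,0,0],[0,0,0]],[[0,0,0],[0,0,0]],[[0,0,0],[0,0,0]]]' 1;  python3 -c "
from h import *
go([.447,.392,.12],-.133);go([.4987,.1008,.12],-.133)"
```

```text
time: 2.75
tool_pos: [0.4457, 0.3909, 0.0133]
tool_rot: [-0.0, 0.064, 0.998, -0.0]
wrist_force: [-0.1, 0.9, 0.2]
gripper_width: 0.0853
gripper_force: 0.0
time: 3.58
tool_pos: [0.4462, 0.3911, 0.0138]
tool_rot: [0.0, 0.064, 0.998, 0.0]
wrist_force: [-0.3, 0.3, 4.9]
gripper_width: 0.0587
gripper_force: 65.1
t 3.5833 pos [0.4462 0.3911 0.0138] z [ 0.001  0.001 -1.   ] shift [-0.02  0.03 -2.65] turn 0.04 w 0.0587
t 3.5833 pos [0.4462 0.3911 0.0138] z [ 0.001  0.001 -1.   ] shift [-2.23 -7.03 -2.66] turn 0.04 w 0.0587
```

```bash
python3 -m crank '[[[0,0,-0.3],[0,0,0]],[[0,0,-0.5],[0,0,0]],[[0,0,-0.6],[0,0,0]],[[0,0,-0.6],[0,0,0]],[[0,0,-0.5],[0,0,0]],[[0,0,-0.2],[0,0,0]],[[0,0,0],[0,0,0]],[[0,0,0],[0,0,0]],[[0,0,0],[0,0,0]],[[0,0,0],[0,0,0]]]' 1;  python3 -c "
from h import *
go([.4987,.1008,.12],-.133)
for n in ('side','top'):
    c=read_camera(n);cv2.imwrite(f'pics/c_{n}.png',c['image'][...,::-1])
a=cv2.imread('pics/c_side.png')[30:170,180:320];b=cv2.imread('pics/c_top.png')[130:270,70:210]
cv2.imwrite('pics/c.png',cv2.resize(np.hstack([a,b]),None,fx=2.85,fy=2.85,interpolation=2))"
```

```text
time: 4.42
tool_pos: [0.4446, 0.3899, 0.1191]
tool_rot: [-0.001, 0.064, 0.998, -0.001]
wrist_force: [-0.0, -0.4, -2.0]
gripper_width: 0.0585
gripper_force: 65.0
t 4.4167 pos [0.4446 0.3899 0.1191] z [-0.003 -0.002 -1.   ] shift [-2.26 -7.   -0.01] turn 0.04 w 0.0585
```

View pics/c.png

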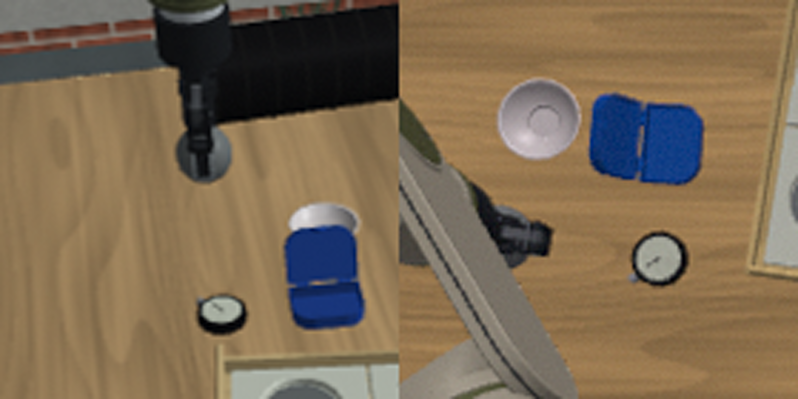

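```bash
python3 -m crank '[[[-0.28,-0.88,-0.1],[0,0,0]],[[-0.28,-0.88,0],[0,0,0]],[[-0.28,-0.88,0],[0,0,0]],[[-0.28,-0.88,0],[0,0,0]],[[-0.28,-0.88,0],[0,0,0]],[[-0.28,-0.88,0],[0,0,0]],[[-0.28,-0.88,0],[0,0,0]],[[-0.28,-0.88,0],[0,0,0]],[[0,0,0],[0,0,0]],[[0,0,0],[0,0,0]]]' 1; python3 -m crank '[[[0,0,0],[0,0,0]],[[0,0,0],[0,0,0]],[[0,0,0],[0,0,0]],[[0,0,0],[0,0,0]],[[0,0,0.3],[0,0,0]],[[0,0,0.5],[0,0,0]],[[0,0,0],[0,0,0]],[[0,0,0],[0,0,0]],[[0,0,0],[0,0,0]],[[0,0,0],[0,0,0]]]' 1;  python3 -c "
from h import *
go([.4987,.1008,.025],-.133)"
```

```text
time: 5.35
tool_pos: [0.4988, 0.0982, 0.1248]
tool_rot: [-0.0, 0.066, 0.998, -0.0]
wrist_force: [-0.6, 0.7, -1.7]
gripper_width: 0.0589
gripper_force: 65.3
time: 6.18
tool_pos: [0.4994, 0.1003, 0.0942]
tool_rot: [0.001, 0.064, 0.998, 0.0]
wrist_force: [0.1, 0.1, -1.7]
gripper_width: 0.059
gripper_force: 65.3
t 6.1833 pos [0.4994 0.1003 0.0942] z [ 0.001  0.    -1.   ] shift [0.02 0.01 1.73] turn 0.05 w 0.059
```

```bash
python3 -m crank '[[[0,0,0.4],[0,0,0]],[[0,0,0.5],[0,0,0]],[[0,0,0.4],[0,0,0]],[[0,0,0.3],[0,0,0]],[[0,0,0.1],[0,0,0]],[[0,0,0],[0,0,0]],[[0,0,0],[0,0,0]],[[0,0,0],[0,0,0]],[[0,0,0],[0,0,0]],[[0,0,0],[0,0,0]]]' 1; python3 -m crank '[[[0,0,0],[0,0,0]],[[0,0,0],[0,0,0]],[[0,0,0],[0,0,0]],[[0,0,0],[0,0,0]],[[0,0,0],[0,0,0]],[[0,0,0],[0,0,0]],[[0,0,0],[0,0,0]],[[0,0,0],[0,0,0]],[[0,0,0],[0,0,0]],[[0,0,0],[0,0,0]]]' 0; python3 -m crank '[[[0,0,-0.3],[0,0,0]],[[0,0,-0.6],[0,0,0]],[[0,0,-0.8],[0,0,0]],[[0,0,-0.9],[0,0,0]],[[0,0,-0.5],[0,0,0]],[[0,0,0],[0,0,0]],[[0,0,0],[0,0,0]],[[0,0,0],[0,0,0]],[[0,0,0],[0,0,0]],[[0,0,0],[0,0,0]]]' 0;  python3 -c "
from h import *
go([.423,-.269,.12],-.387)"
```

```text
time: 7.02
tool_pos: [0.4994, 0.1002, 0.0262]
tool_rot: [0.001, 0.064, 0.998, 0.0]
wrist_force: [-0.0, 0.1, -0.6]
gripper_width: 0.0587
gripper_force: 65.3
time: 7.85
tool_pos: [0.4988, 0.1001, 0.0253]
tool_rot: [-0.0, 0.064, 0.998, -0.0]
wrist_force: [-0.1, -0.0, 0.6]
gripper_width: 0.0854
gripper_force: 0.0
time: 8.68
tool_pos: [0.4977, 0.1, 0.1478]
tool_rot: [-0.001, 0.064, 0.998, -0.0]
wrist_force: [-0.2, -0.1, -0.3]
gripper_width: 0.0855
gripper_force: 0.0
t 8.6833 pos [0.4977 0.1    0.1478] z [-0.003 -0.    -1.   ] shift [ 0.67 -9.39  0.7 ] turn 2.16 w 0.0855
```

Ball released. On to the padlock.

```bash
python3 -m crank '[[[0.07,-0.94,0.05],[0,0,0]],[[0.07,-0.94,0.05],[0,0,0]],[[0.07,-0.94,0.05],[0,0,0]],[[0.07,-0.94,0.05],[0,0,0]],[[0.07,-0.94,0.05],[0,0,0]],[[0.07,-0.94,0.05],[0,0,0]],[[0.07,-0.94,0.05],[0,0,0]],[[0.07,-0.94,0.05],[0,0,0]],[[0.07,-0.94,0.05],[0,0,0]],[[0.07,-0.94,0.05],[0,0,0]]]' 0; python3 -m crank '[[[0,0,0],[0,0,0.8]],[[0,0,0],[0,0,0.8]],[[0,0,0],[0,0,0.56]],[[0,0,0],[0,0,0]],[[0,0,0],[0,0,0]],[[0,0,0],[0,0,0]],[[0,0,0],[0,0,0]],[[0,0,0],[0,0,0]],[[0,0,0],[0,0,0]],[[0,0,0],[0,0,0]]]' 0;  python3 -c "
from h import *
go([.423,-.269,.003],-.387)
c=read_camera('top');cv2.imwrite('pics/d.png',c['image'][100:280,150:430,::-1].repeat(2,0).repeat(2,1))"
```

```text
time: 9.52
tool_pos: [0.4217, -0.2706, 0.1282]
tool_rot: [-0.001, 0.064, 0.998, 0.001]
wrist_force: [1.3, -0.2, 0.5]
gripper_width: 0.0856
gripper_force: 0.0
time: 10.35
tool_pos: [0.4231, -0.2692, 0.1293]
tool_rot: [0.0, 0.192, 0.981, -0.0]
wrist_force: [-0.4, -0.1, -0.5]
gripper_width: 0.0852
gripper_force: 0.0
t 10.35 pos [ 0.4231 -0.2692  0.1293] z [ 0. -0. -1.] shift [0.01 0.   3.16] turn 0.01 w 0.0852
```

View pics/d.png

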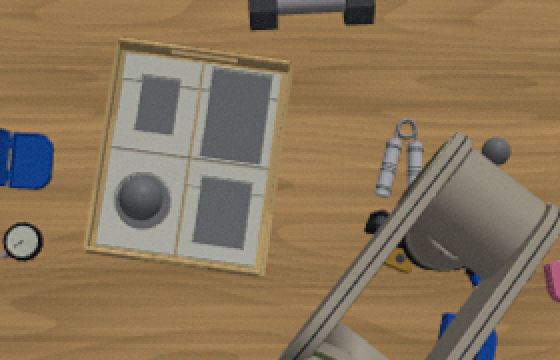

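```bash
python3 -m crank '[[[0,0,0.3],[0,0,0]],[[0,0,0.6],[0,0,0]],[[0,0,0.6],[0,0,0]],[[0,0,0.6],[0,0,0]],[[0,0,0.5],[0,0,0]],[[0,0,0.3],[0,0,0]],[[0,0,0.2],[0,0,0]],[[0,0,0.05],[0,0,0]],[[0,0,0],[0,0,0]],[[0,0,0],[0,0,0]]]' 0.25; python3 -m crank '[[[0,0,0],[0,0,0]],[[0,0,0],[0,0,0]],[[0,0,0],[0,0,0]],[[0,0,0],[0,0,0]],[[0,0,0],[0,0,0]],[[0,0,0],[0,0,0]],[[0,0,0],[0,0,0]],[[0,0,0],[0,0,0]],[[0,0,0],[0,0,0]],[[0,0,0],[0,0,0]]]' 1; python3 -m crank '[[[0,0,-0.3],[0,0,0]],[[0,0,-0.6],[0,0,0]],[[0,0,-0.6],[0,0,0]],[[0,0,-0.6],[0,0,0]],[[0,0,-0.6],[0,0,0]],[[0,0,-0.3],[0,0,0]],[[0,0,0],[0,0,0]],[[0,0,0],[0,0,0]],[[0,0,0],[0,0,0]],[[0,0,0],[0,0,0]]]' 1;  python3 -c "
from h import *
go([.6403-.014*.991,.082+.014*.132,.12],-.133)"
```

```text
time: 11.23
tool_pos: [0.4239, -0.2699, 0.0043]
tool_rot: [0.001, 0.192, 0.981, -0.0]
wrist_force: [-0.0, -0.4, 0.5]
gripper_width: 0.0642
gripper_force: 0.0
time: 12.07
tool_pos: [0.4242, -0.2701, 0.0049]
tool_rot: [0.001, 0.192, 0.981, -0.001]
wrist_force: [-1.2, 0.9, 7.0]
gripper_width: 0.0383
gripper_force: 61.4
time: 12.9
tool_pos: [0.4219, -0.2684, 0.1212]
tool_rot: [-0.002, 0.192, 0.981, 0.001]
wrist_force: [-0.2, 0.1, -2.3]
gripper_width: 0.0383
gripper_force: 60.7
t 12.9 pos [ 0.4219 -0.2684  0.1212] z [-0.003  0.002 -1.   ] shift [-1.41 10.09  0.04] turn -2.12 w 0.0383
```

```bash
python3 -m crank '[[[-0.14,0.98,0],[0,0,0]],[[-0.14,0.98,0],[0,0,0]],[[-0.14,0.98,0],[0,0,0]],[[-0.14,0.98,0],[0,0,0]],[[-0.14,0.98,0],[0,0,0]],[[-0.14,0.98,0],[0,0,0]],[[-0.14,0.98,0],[0,0,0]],[[-0.14,0.98,0],[0,0,0]],[[-0.14,0.98,0],[0,0,0]],[[-0.14,0.98,0],[0,0,0]]]' 1; python3 -m crank '[[[-0.01,0.29,0],[0,0,0]],[[0,0,0],[0,0,-0.8]],[[0,0,0],[0,0,-0.8]],[[0,0,0],[0,0,-0.52]],[[0,0,0.6],[0,0,0]],[[0,0,0.6],[0,0,0]],[[0,0,0],[0,0,0]],[[0,0,0],[0,0,0]],[[0,0,0],[0,0,0]],[[0,0,0],[0,0,0]]]' 1;  python3 -c "
from h import *
go([.6403-.014*.991,.082+.014*.132,.0155],-.133)"
```

```text
time: 13.73
tool_pos: [0.6224, 0.0745, 0.1211]
tool_rot: [-0.001, 0.192, 0.981, -0.0]
wrist_force: [-0.1, -0.7, -0.8]
gripper_width: 0.0381
gripper_force: 60.8
time: 14.57
tool_pos: [0.6286, 0.0832, 0.0768]
tool_rot: [0.001, 0.066, 0.998, 0.0]
wrist_force: [0.5, 0.0, -2.2]
gripper_width: 0.0383
gripper_force: 61.0
t 14.5667 pos [0.6286 0.0832 0.0768] z [ 0.002  0.    -1.   ] shift [0.06 0.01 1.53] turn 0.0 w 0.0383
```

```bash
python3 -m crank '[[[0.05,0,0.3],[0,0,0]],[[0,0,0.4],[0,0,0]],[[0,0,0.3],[0,0,0]],[[0,0,0.25],[0,0,0]],[[0,0,0.2],[0,0,0]],[[0,0,0.08],[0,0,0]],[[0,0,0],[0,0,0]],[[0,0,0],[0,0,0]],[[0,0,0],[0,0,0]],[[0,0,0],[0,0,0]]]' 1; python3 -m crank '[[[0,0,0],[0,0,0]],[[0,0,0],[0,0,0]],[[0,0,0],[0,0,0]],[[0,0,0],[0,0,0]],[[0,0,0],[0,0,0]],[[0,0,0],[0,0,0]],[[0,0,0],[0,0,0]],[[0,0,0],[0,0,0]],[[0,0,0],[0,0,0]],[[0,0,0],[0,0,0]]]' 0.25; python3 -m crank '[[[0,0,-0.3],[0,0,0]],[[0,0,-0.6],[0,0,0]],[[0,0,-0.8],[0,0,0]],[[0,0,-0.9],[0,0,0]],[[0,0,-0.5],[0,0,0]],[[0,0,0],[0,0,0]],[[0,0,0],[0,0,0]],[[0,0,0],[0,0,0]],[[0,0,0],[0,0,0]],[[0,0,0],[0,0,0]]]' 0;  python3 -c "
from h import *
go([.555,-.274,.12],-.14)"
```

```text
time: 15.4
tool_pos: [0.626, 0.0835, 0.0149]
tool_rot: [0.0, 0.066, 0.998, 0.0]
wrist_force: [-4.0, -0.1, 4.8]
gripper_width: 0.0387
gripper_force: 61.9
time: 16.23
tool_pos: [0.6256, 0.0834, 0.0141]
tool_rot: [-0.0, 0.066, 0.998, 0.0]
wrist_force: [-0.2, 0.2, -0.6]
gripper_width: 0.0641
gripper_force: 0.0
time: 17.07
tool_pos: [0.6244, 0.0833, 0.1362]
tool_rot: [-0.002, 0.066, 0.998, -0.0]
wrist_force: [-0.1, 0.2, -0.3]
gripper_width: 0.0853
gripper_force: 0.0
t 17.0667 pos [0.6244 0.0833 0.1362] z [-0.003 -0.    -1.   ] shift [ 0.54 -9.08  0.41] turn 0.06 w 0.0853
```

```bash
python3 -m crank '[[[0.06,-0.91,0],[0,0,0]],[[0.06,-0.91,0],[0,0,0]],[[0.06,-0.91,0],[0,0,0]],[[0.06,-0.91,0],[0,0,0]],[[0.06,-0.91,0],[0,0,0]],[[0.06,-0.91,0],[0,0,0]],[[0.06,-0.91,0],[0,0,0]],[[0.06,-0.91,0],[0,0,0]],[[0.06,-0.91,0],[0,0,0]],[[0,-0.91,0],[0,0,0]]]' 0; python3 -m crank '[[[0,0,0],[0,0,0]],[[0,0,0],[0,0,0]],[[0,0,0],[0,0,0]],[[0,0,0],[0,0,0]],[[0,0,0.4],[0,0,0]],[[0,0,0.4],[0,0,0]],[[0,0,0],[0,0,0]],[[0,0,0],[0,0,0]],[[0,0,0],[0,0,0]],[[0,0,0],[0,0,0]]]' 0;  python3 -c "
from h import *
go([.555,-.274,.002],-.14)
c=read_camera('side');cv2.imwrite('pics/e.png',c['image'][130:370,220:440,::-1].repeat(2,0).repeat(2,1))"
```

```text
time: 17.9
tool_pos: [0.5546, -0.2758, 0.1368]
tool_rot: [-0.001, 0.066, 0.998, 0.001]
wrist_force: [0.0, -0.1, -0.7]
gripper_width: 0.0856
gripper_force: 0.0
time: 18.73
tool_pos: [0.557, -0.2743, 0.1074]
tool_rot: [0.001, 0.066, 0.998, -0.0]
wrist_force: [-0.9, -0.6, 0.3]
gripper_width: 0.0853
gripper_force: 0.0
t 18.7333 pos [ 0.557  -0.2743  0.1074] z [ 0.001 -0.001 -1.   ] shift [0.05 0.   2.64] turn 0.07 w 0.0853
```

View pics/e.png

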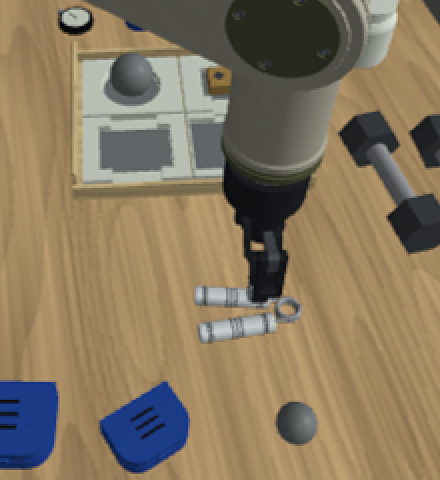

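```bash
python3 -m crank '[[[0.05,0,0.3],[0,0,0.05]],[[0,0,0.5],[0,0,0]],[[0,0,0.6],[0,0,0]],[[0,0,0.5],[0,0,0]],[[0,0,0.4],[0,0,0]],[[0,0,0.2],[0,0,0]],[[0,0,0.1],[0,0,0]],[[0,0,0],[0,0,0]],[[0,0,0],[0,0,0]],[[0,0,0],[0,0,0]]]' 0; python3 -m crank '[[[0,0,0],[0,0,0]],[[0,0,0],[0,0,0]],[[0,0,0],[0,0,0]],[[0,0,0],[0,0,0]],[[0,0,0],[0,0,0]],[[0,0,0],[0,0,0]],[[0,0,0],[0,0,0]],[[0,0,0],[0,0,0]],[[0,0,0],[0,0,0]],[[0,0,0],[0,0,0]]]' 1; python3 -m crank '[[[0,0,-0.3],[0,0,0]],[[0,0,-0.6],[0,0,0]],[[0,0,-0.6],[0,0,0]],[[0,0,-0.6],[0,0,0]],[[0,0,-0.6],[0,0,0]],[[0,0,-0.3],[0,0,0]],[[0,0,0],[0,0,0]],[[0,0,0],[0,0,0]],[[0,0,0],[0,0,0]],[[0,0,0],[0,0,0]]]' 1;  python3 -c "
from h import *
go([.625-.012*.991,-.033+.012*.132,.12],-.133)
c=read_camera('side');cv2.imwrite('pics/f.png',c['image'][130:370,220:440,::-1].repeat(2,0).repeat(2,1))"
```

```text
time: 19.62
tool_pos: [0.5551, -0.2749, 0.0036]
tool_rot: [0.001, 0.069, 0.998, -0.001]
wrist_force: [0.0, -0.0, -0.6]
gripper_width: 0.0853
gripper_force: 0.0
time: 20.45
tool_pos: [0.5551, -0.2749, 0.0042]
tool_rot: [0.001, 0.069, 0.998, -0.001]
wrist_force: [-3.3, 2.5, 10.9]
gripper_width: 0.0576
gripper_force: 61.5
time: 21.28
tool_pos: [0.5528, -0.2735, 0.1197]
tool_rot: [-0.002, 0.069, 0.998, 0.001]
wrist_force: [0.8, 0.1, -1.7]
gripper_width: 0.0572
gripper_force: 64.5
t 21.2833 pos [ 0.5528 -0.2735  0.1197] z [-0.003  0.002 -1.   ] shift [-0.66  6.2  -0.  ] turn -0.05 w 0.0572
```

View pics/f.png

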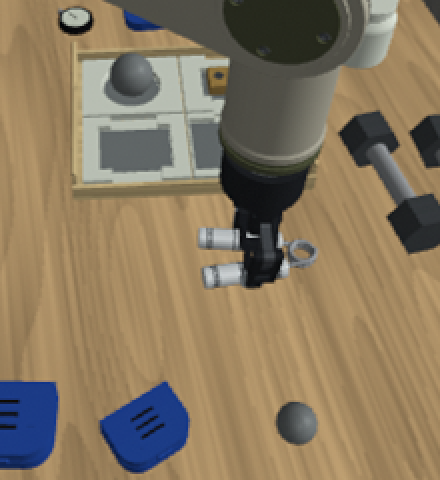

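```bash
python3 -c "
from h import *
c=read_camera('side')
for z in(.120,.1265,.133): 
  a,b,d=[ray(c,p,z) for p in((378.7,257),(319,249),(321.5,268.5))];m=(b+d)/2
  print(a.round(3),b.round(3),d.round(3),'mid',((a+m)/2).round(4),np.linalg.norm(a-m).round(4),np.arctan2(*(a-m)[1::-1]))
m=((a+m)/2)
"
```

```text
[ 0.627 -0.282  0.12 ] [ 0.511 -0.241  0.12 ] [ 0.505 -0.287  0.12 ] mid [ 0.5676 -0.2731  0.12  ] 0.1197 -0.15367475567266078
[ 0.624 -0.286  0.127] [ 0.51  -0.245  0.127] [ 0.504 -0.291  0.127] mid [ 0.5657 -0.277   0.1265] 0.1185 -0.1536747556726605
[ 0.622 -0.29   0.133] [ 0.509 -0.249  0.133] [ 0.503 -0.295  0.133] mid [ 0.5638 -0.2809  0.133 ] 0.1173 -0.15367475567266042
```

```bash
python3 -m crank '[[[-0.1,0.89,-0.1],[0,0,0]],[[-0.1,0.89,0],[0,0,0]],[[-0.1,0.89,0],[0,0,0]],[[-0.1,0.89,0],[0,0,0]],[[-0.1,0.89,0],[0,0,0]],[[-0.1,0.89,0],[0,0,0]],[[-0.1,0.86,0],[0,0,0]],[[0,0,0],[0,0,-0.1]],[[0,0,0],[0,0,0]],[[0,0,0],[0,0,0]]]' 1; python3 -m crank '[[[0,0,0],[0,0,0]],[[0,0,0.4],[0,0,0]],[[0,0,0.6],[0,0,0]],[[0,0,0.4],[0,0,0]],[[0,0,0],[0,0,0]],[[0,0,0],[0,0,0]],[[0,0,0],[0,0,0]],[[0,0,0],[0,0,0]],[[0,0,0],[0,0,0]],[[0,0,0],[0,0,0]]]' 1;  python3 -c "
from h import *
go([.625-.0125*.991,-.033+.0125*.132,.0148],-.125)"
```

```text
time: 22.22
tool_pos: [0.6156, -0.0325, 0.1252]
tool_rot: [-0.001, 0.063, 0.998, -0.0]
wrist_force: [-0.5, 0.7, -1.2]
gripper_width: 0.0573
gripper_force: 64.5
time: 23.05
tool_pos: [0.617, -0.0327, 0.0714]
tool_rot: [0.001, 0.063, 0.998, -0.0]
wrist_force: [0.2, 0.3, -0.6]
gripper_width: 0.0573
gripper_force: 64.5
t 23.05 pos [ 0.617  -0.0327  0.0714] z [ 0.002 -0.    -1.   ] shift [0.12 0.02 1.42] turn -0.01 w 0.0573
```

```bash
python3 -m crank '[[[0.1,0.02,0.3],[0,0,0]],[[0,0,0.4],[0,0,0]],[[0,0,0.3],[0,0,0]],[[0,0,0.2],[0,0,0]],[[0,0,0.15],[0,0,0]],[[0,0,0.07],[0,0,0]],[[0,0,0],[0,0,0]],[[0,0,0],[0,0,0]],[[0,0,0],[0,0,0]],[[0,0,0],[0,0,0]]]' 1; python3 -m crank '[[[0,0,0],[0,0,0]],[[0,0,0],[0,0,0]],[[0,0,0],[0,0,0]],[[0,0,0],[0,0,0]],[[0,0,0],[0,0,0]],[[0,0,0],[0,0,0]],[[0,0,0],[0,0,0]],[[0,0,0],[0,0,0]],[[0,0,0],[0,0,0]],[[0,0,0],[0,0,0]]]' 0.1; python3 -m crank '[[[0,0,-0.3],[0,0,0]],[[0,0,-0.6],[0,0,0]],[[0,0,-0.8],[0,0,0]],[[0,0,-0.9],[0,0,0]],[[0,0,-0.5],[0,0,0]],[[0,0,0],[0,0,0]],[[0,0,0],[0,0,0]],[[0,0,0],[0,0,0]],[[0,0,0],[0,0,0]],[[0,0,0],[0,0,0]]]' 0;  python3 -c "
from h import *
go([.4295,-.3895,.12],.39)"
```

```text
time: 23.88
tool_pos: [0.6126, -0.0312, 0.0143]
tool_rot: [0.0, 0.063, 0.998, -0.0]
wrist_force: [-5.0, 0.1, 7.0]
gripper_width: 0.0576
gripper_force: 64.8
time: 24.72
tool_pos: [0.6123, -0.0312, 0.0133]
tool_rot: [0.0, 0.063, 0.998, -0.0]
wrist_force: [1.0, -0.1, -0.6]
gripper_width: 0.077
gripper_force: 0.0
time: 25.55
tool_pos: [0.6111, -0.031, 0.1355]
tool_rot: [-0.002, 0.063, 0.998, 0.0]
wrist_force: [0.9, 0.6, -0.1]
gripper_width: 0.0855
gripper_force: 0.0
t 25.55 pos [ 0.6111 -0.031   0.1355] z [-0.003  0.    -1.   ] shift [ 3.37 -9.46  0.4 ] turn -4.3 w 0.0855
```

```bash
python3 -m crank '[[[0.34,-0.95,0],[0,0,0]],[[0.34,-0.95,0],[0,0,0]],[[0.34,-0.95,0],[0,0,0]],[[0.34,-0.95,0],[0,0,0]],[[0.34,-0.95,0],[0,0,0]],[[0.34,-0.95,0],[0,0,0]],[[0.34,-0.95,0],[0,0,0]],[[0.34,-0.95,0],[0,0,0]],[[0.34,-0.95,0],[0,0,0]],[[0.31,-0.91,0],[0,0,0]]]' 0; python3 -m crank '[[[0,0,0],[0,0,-0.8]],[[0,0,0],[0,0,-0.8]],[[0,0,0],[0,0,-0.8]],[[0,0,0],[0,0,-0.8]],[[0,0,0],[0,0,-0.8]],[[0,0,0],[0,0,-0.3]],[[0,0,0],[0,0,0]],[[0,0,0],[0,0,0]],[[0,0,0],[0,0,0]],[[0,0,0],[0,0,0]]]' 0;  python3 -c "
from h import *
go([.4295,-.3895,.008],.39)
c=read_camera('top');a=c['image'][110:250,185:325,::-1];b=read_camera('side')['image'][230:370,200:340,::-1]
cv2.imwrite('pics/g.png',cv2.resize(np.hstack([a,b]),None,fx=2.8,fy=2.8,interpolation=2))"
```

```text
time: 26.38
tool_pos: [0.4289, -0.3908, 0.1361]
tool_rot: [-0.001, 0.063, 0.998, 0.001]
wrist_force: [-0.0, -0.4, -0.5]
gripper_width: 0.0851
gripper_force: 0.0
time: 27.22
tool_pos: [0.4496, -0.3697, 0.1362]
tool_rot: [-0.015, -0.17, 0.985, -0.011]
wrist_force: [-0.1, 0.5, 0.5]
gripper_width: 0.0853
gripper_force: 0.0
t 27.2167 pos [ 0.4496 -0.3697  0.1362] z [-0.026 -0.028 -0.999] shift [ 0.53 -0.24  3.23] turn -0.4 w 0.0853
```

View pics/g.png

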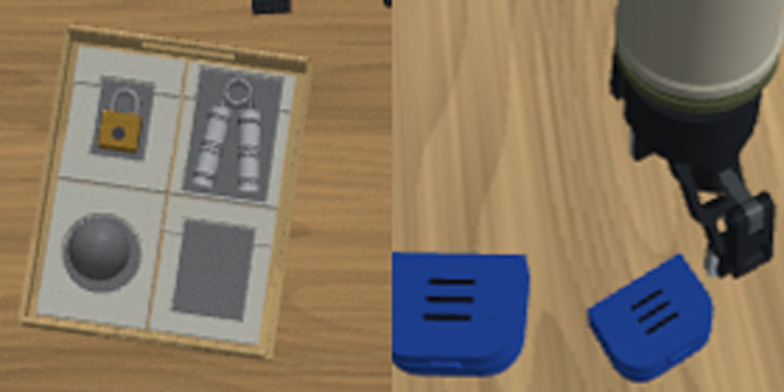

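```bash
cat >> h.py <<'E'
def lev(yaw,half=False):
    s=manip.state();R=rot(s['tool_rot']);y=yaw+np.pi*half
    Y=np.array([-np.sin(y),np.cos(y),0]);Z=np.array([0,0,-1.]);Rd=Ro.from_matrix(np.c_[np.cross(Y,Z),Y,Z])
    print('rotvec/.12',((R.inv()*Rd).as_rotvec()/.12).round(2),'j',s['joint_positions'].round(2))
E
python3 -c "
from h import *
lev(.1);lev(.39,True)"
```

```text
rotvec/.12 [-0.18 -0.26  2.02] j [-0.75  0.15  1.64 -0.04  1.35 -2.66]
rotvec/.12 [-0.44  0.22 25.78] j [-0.75  0.15  1.64 -0.04  1.35 -2.66]
```

```bash
python3 -m crank '[[[0,0,0],[-0.09,-0.13,1]],[[0,0,0],[-0.09,-0.13,1]],[[0,0,0],[0,0,1]],[[0,0,0],[0,0,1]],[[0,0,0],[0,0,1]],[[0,0,0],[0,0,1]],[[0,0,0],[0,0,1]],[[0,0,0],[0,0,1]],[[0,0,0],[0,0,1]],[[0,0,0],[0,0,1]]]' 0; python3 -m crank '[[[0,0,0],[0,0,1]],[[0,0,0],[0,0,1]],[[0,0,0],[0,0,1]],[[0,0,0],[0,0,1]],[[0,0,0],[0,0,1]],[[0,0,0],[0,0,1]],[[0,0,0],[0,0,1]],[[0,0,0],[0,0,1]],[[0,0,0],[0,0,1]],[[0,0,0],[0,0,1]]]' 0; python3 -m crank '[[[0,0,0],[0,0,1]],[[0,0,0],[0,0,1]],[[0,0,0],[0,0,1]],[[0,0,0],[0,0,1]],[[0,0,0],[0,0,1]],[[0,0,0],[0,0,0.8]],[[0,0,0],[0,0,0]],[[0,0,0],[0,0,0]],[[0,0,0],[0,0,0]],[[0,0,0],[0,0,0]]]' 0; python3 -c "
from h import *
lev(.39,True);go([.4295,-.3895,.008],.39)"
```

```text
time: 28.15
tool_pos: [0.4497, -0.3698, 0.1364]
tool_rot: [-0.0, 0.419, 0.908, -0.0]
wrist_force: [0.4, 1.2, 0.6]
gripper_width: 0.0851
gripper_force: 0.0
time: 28.98
tool_pos: [0.4497, -0.3698, 0.1365]
tool_rot: [-0.0, 0.858, 0.513, -0.0]
wrist_force: [0.0, -0.5, -0.6]
gripper_width: 0.086
gripper_force: 0.0
time: 29.82
tool_pos: [0.4499, -0.3695, 0.1364]
tool_rot: [-0.0, 0.981, 0.194, -0.0]
wrist_force: [-0.5, -0.1, 0.1]
gripper_width: 0.0856
gripper_force: 0.0
rotvec/.12 [-0.    0.    0.01] j [-0.78  0.15  1.65 -0.    1.35  0.4 ]
t 29.8167 pos [ 0.4499 -0.3695  0.1364] z [-0.  0. -1.] shift [-0.66  0.27  3.21] turn 0.01 w 0.0856
```

```bash
python3 -m crank '[[[-0.66,0.27,0],[0,0,0]],[[0,0,0],[0,0,0]],[[0,0,0],[0,0,0]],[[0,0,0.3],[0,0,0]],[[0,0,0.5],[0,0,0]],[[0,0,0.4],[0,0,0]],[[0,0,0],[0,0,0]],[[0,0,0],[0,0,0]],[[0,0,0],[0,0,0]],[[0,0,0],[0,0,0]]]' 0; python3 -m crank '[[[0,0,0.3],[0,0,0]],[[0,0,0.5],[0,0,0]],[[0,0,0.5],[0,0,0]],[[0,0,0.4],[0,0,0]],[[0,0,0.2],[0,0,0]],[[0,0,0.1],[0,0,0]],[[0,0,0],[0,0,0]],[[0,0,0],[0,0,0]],[[0,0,0],[0,0,0]],[[0,0,0],[0,0,0]]]' 0; python3 -m crank '[[[0,0,0],[0,0,0]],[[0,0,0],[0,0,0]],[[0,0,0],[0,0,0]],[[0,0,0],[0,0,0]],[[0,0,0],[0,0,0]],[[0,0,0],[0,0,0]],[[0,0,0],[0,0,0]],[[0,0,0],[0,0,0]],[[0,0,0],[0,0,0]],[[0,0,0],[0,0,0]]]' 1; python3 -m crank '[[[0,0,-0.3],[0,0,0]],[[0,0,-0.6],[0,0,0]],[[0,0,-0.6],[0,0,0]],[[0,0,-0.6],[0,0,0]],[[0,0,-0.6],[0,0,0]],[[0,0,-0.3],[0,0,0]],[[0,0,0],[0,0,0]],[[0,0,0],[0,0,0]],[[0,0,0],[0,0,0]],[[0,0,0],[0,0,0]]]' 1;  python3 -c "
from h import *
go([.4838,-.0144,.12],-.133)
b=read_camera('side')['image'][200:400,180:400,::-1]
cv2.imwrite('pics/k.png',cv2.resize(b,None,fx=2.5,fy=2.5,interpolation=2))"
```

```text
time: 30.65
tool_pos: [0.4305, -0.3898, 0.0896]
tool_rot: [0.001, 0.981, 0.193, 0.0]
wrist_force: [0.6, 0.8, 0.7]
gripper_width: 0.0851
gripper_force: 0.0
time: 31.48
tool_pos: [0.4304, -0.3901, 0.0097]
tool_rot: [0.001, 0.981, 0.193, 0.0]
wrist_force: [0.4, -0.2, -0.2]
gripper_width: 0.086
gripper_force: 0.0
time: 32.32
tool_pos: [0.4301, -0.3899, 0.0092]
tool_rot: [0.001, 0.981, 0.193, 0.0]
wrist_force: [-1.0, -0.1, 5.9]
gripper_width: 0.0567
gripper_force: 64.8
time: 33.15
tool_pos: [0.4287, -0.3883, 0.126]
tool_rot: [-0.002, 0.981, 0.193, -0.001]
wrist_force: [1.1, 1.1, -0.7]
gripper_width: 0.0567
gripper_force: 64.2
t 33.15 pos [ 0.4287 -0.3883  0.126 ] z [-0.003  0.003 -1.   ] shift [ 4.82 -8.13  0.17] turn 4.35 w 0.0567
```

View pics/k.png

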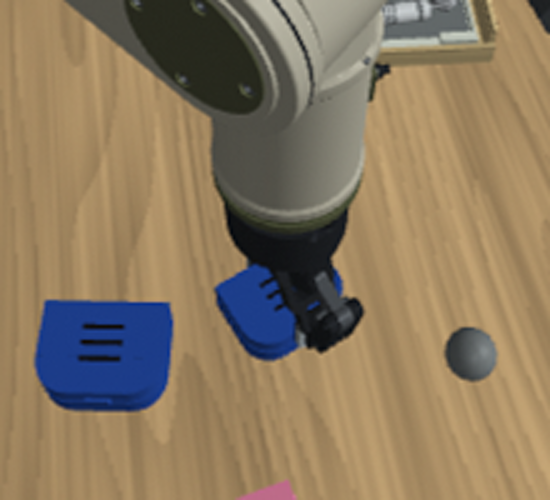

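```bash
python3 -m crank '[[[0.48,-0.81,0],[0,0,0]],[[0.48,-0.81,0],[0,0,0]],[[0.48,-0.81,0],[0,0,0]],[[0.48,-0.81,0],[0,0,0]],[[0.48,-0.81,0],[0,0,0]],[[0.48,-0.81,0],[0,0,0]],[[0.48,-0.81,0],[0,0,0]],[[0.48,-0.81,0],[0,0,0]],[[0.48,-0.81,0],[0,0,0]],[[0.48,-0.81,0],[0,0,0]]]' 1; python3 -m crank '[[[0,0,0],[0,0,0.8]],[[0,0,0],[0,0,0.8]],[[0,0,0],[0,0,0.8]],[[0,0,0],[0,0,0.8]],[[0,0,0],[0,0,0.8]],[[0,0,0],[0,0,0.35]],[[0,0,0],[0,0,0]],[[0,0,0],[0,0,0]],[[0,0,0],[0,0,0]],[[0,0,0],[0,0,0]]]' 1;  python3 -c "
from h import *
go([.4838,-.0144,.0195],-.133)
b=read_camera('side')['image'][100:300,200:400,::-1];a=read_camera('top')['image'][100:300,150:350,::-1]
cv2.imwrite('pics/l.png',cv2.resize(np.hstack([a,b]),None,fx=2,fy=2,interpolation=2))"
```

```text
time: 34.03
tool_pos: [0.4837, -0.0148, 0.1273]
tool_rot: [-0.0, 0.981, 0.193, -0.001]
wrist_force: [1.6, -0.1, 0.1]
gripper_width: 0.0566
gripper_force: 64.2
time: 34.87
tool_pos: [0.4843, -0.0168, 0.128]
tool_rot: [-0.0, 0.998, -0.066, -0.0]
wrist_force: [-0.1, -0.1, -1.3]
gripper_width: 0.0563
gripper_force: 64.3
t 34.8667 pos [ 0.4843 -0.0168  0.128 ] z [-0.001  0.    -1.   ] shift [-0.02 -0.06  2.71] turn 0.01 w 0.0563
```

View pics/l.png

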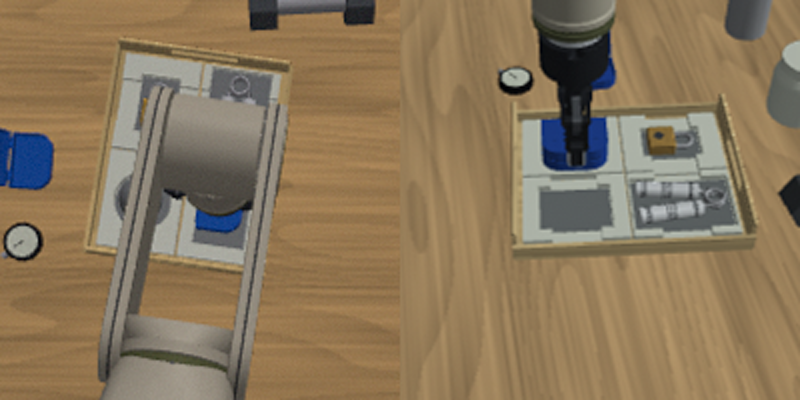

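```bash
python3 -m crank '[[[-0.02,-0.06,0.3],[0,0,0]],[[0,0,0.5],[0,0,0]],[[0,0,0.5],[0,0,0]],[[0,0,0.5],[0,0,0]],[[0,0,0.4],[0,0,0]],[[0,0,0.3],[0,0,0]],[[0,0,0.15],[0,0,0]],[[0,0,0.06],[0,0,0]],[[0,0,0],[0,0,0]],[[0,0,0],[0,0,0]]]' 1; python3 -m crank '[[[0,0,0],[0,0,0]],[[0,0,0],[0,0,0]],[[0,0,0],[0,0,0]],[[0,0,0],[0,0,0]],[[0,0,0],[0,0,0]],[[0,0,0],[0,0,0]],[[0,0,0],[0,0,0]],[[0,0,0],[0,0,0]],[[0,0,0],[0,0,0]],[[0,0,0],[0,0,0]]]' 0.1; python3 -m crank '[[[0,0,-0.3],[0,0,0]],[[0,0,-0.6],[0,0,0]],[[0,0,-0.8],[0,0,0]],[[0,0,-0.9],[0,0,0]],[[0,0,-0.5],[0,0,0]],[[0,-0.9,0],[0,0,0]],[[0,-0.9,0],[0,0,0]],[[0,-0.9,0],[0,0,0]],[[0,-0.9,0],[0,0,0]],[[0,-0.9,0],[0,0,0]]]' 0; python3 -m crank '[[[0,0.95,0],[0,0,0]],[[0,0.95,0],[0,0,0]],[[0,0.95,0],[0,0,0]],[[0,0.95,0],[0,0,0]],[[0,0.95,0],[0,0,0]],[[0,0.95,0],[0,0,0]],[[0,0.95,0],[0,0,0]],[[0,0.95,0],[0,0,0]],[[0,0.95,0],[0,0,0]],[[0,0.95,0],[0,0,0]]]' 0; python3 -m crank '[[[0,0.9,0],[0,0,0]],[[0,0.9,0],[0,0,0]],[[0,0,0],[0,0,0]],[[0,0,0],[0,0,0]],[[0,0,0],[0,0,0]],[[0,0,0],[0,0,0]],[[0,0,0],[0,0,0]],[[0,0,0],[0,0,0]],[[0,0,0],[0,0,0]],[[0,0,0],[0,0,0]]]' 0; python3 -c "
from h import *
c=read_camera('top');d=read_camera('side')
for p in c,d:print(p['image'].shape)
b=d['image'][60:360,200:400,::-1];a=c['image'][100:300,100:430,::-1]
cv2.imwrite('pics/m.png',cv2.resize(a,None,fx=2.4,fy=2.4,interpolation=2));cv2.imwrite('pics/n.png',b.repeat(2,0).repeat(2,1)[:600])
hsv=cv2.cvtColor(c['image'],cv2.COLOR_RGB2HSV);H,S,V=[hsv[...,i].astype(int) for i in range(3)]
print(blobs(c,(H>100)&(H<130)&(S>150),.026,60,(130,150,310,240)))
print(blobs(c,(H>15)&(H<32)&(S>150)&(V>90),.03,30,(215,130,245,170)))
print('sball',blobs(c,(S<60)&(V<120),.0194,40,(380,160,415,190)))"
```

```text
time: 35.8
tool_pos: [0.4845, -0.0143, 0.0204]
tool_rot: [0.0, 0.998, -0.066, 0.0]
wrist_force: [-0.1, -0.6, -0.4]
gripper_width: 0.0563
gripper_force: 64.4
time: 36.63
tool_pos: [0.484, -0.0143, 0.0199]
tool_rot: [-0.0, 0.998, -0.067, -0.0]
wrist_force: [-0.2, -0.8, -0.2]
gripper_width: 0.0768
gripper_force: 0.0
time: 37.47
tool_pos: [0.5079, 0.1658, 0.1441]
tool_rot: [-0.0, 0.998, -0.067, 0.0]
wrist_force: [0.2, 0.1, 0.5]
gripper_width: 0.0852
gripper_force: 0.0
time: 38.3
tool_pos: [0.4569, -0.2143, 0.1441]
tool_rot: [0.0, 0.998, -0.067, 0.0]
wrist_force: [1.2, 0.4, 0.1]
gripper_width: 0.0853
gripper_force: 0.0
time: 39.13
tool_pos: [0.4482, -0.2833, 0.1441]
tool_rot: [0.0, 0.998, -0.066, -0.0]
wrist_force: [-0.6, -0.4, 0.1]
gripper_width: 0.0854
gripper_force: 0.0
(420, 560, 3)
(420, 560, 3)
[(array([259., 205.]), array([484.8, -13.3]), array([60.5, 81.8]), 82.8), (array([156., 179.]), array([557.1, 286.7]), array([112.2,  80.3]), 82.6)]
[(array([227., 156.]), array([625.5,  83.6]), array([37.8, 36.8]), 81.8)]
sball [(array([386., 178.]), array([ 579.4, -379.2]), array([85.5, 43.5]), 0.6)]
```

View pics/m.png

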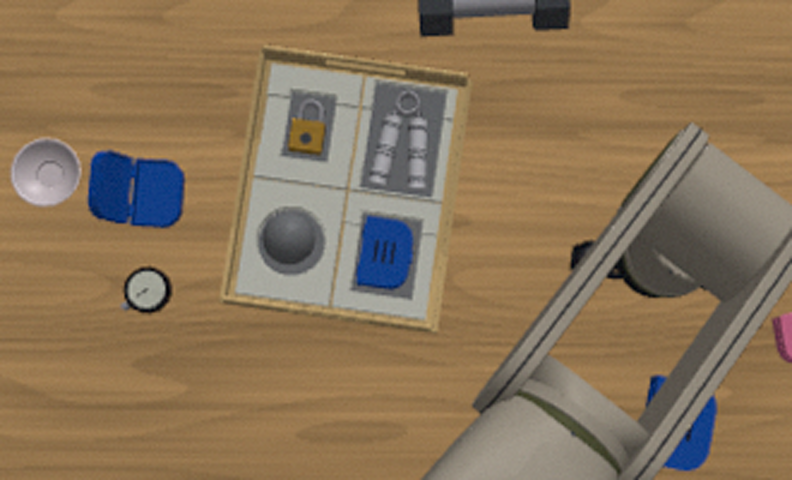

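View pics/n.png

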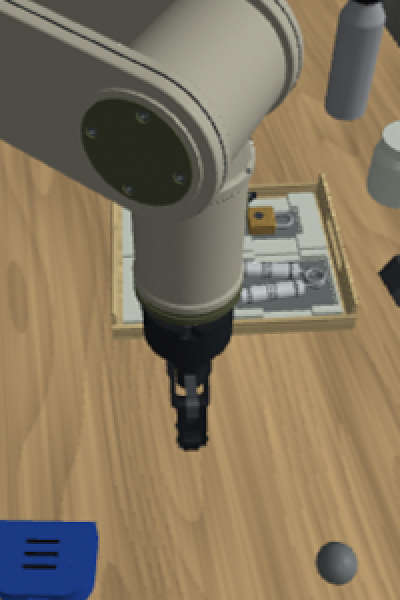

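```bash
python3 -c "
from station import manip
print(manip.hand_in())"
```

```text
the job is handed in; nothing more can be done
None
```

The job is handed in, but no verdict came back. In the last camera pictures the case, grip strengthener, padlock and large ball each lie in their own recess, and the open case and small ball look undisturbed (about 39 s used).

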